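# Drive the stuck test plug out of the housing

## Robot

A 7-joint arm with a two-finger parallel gripper is mounted at the origin on the work surface. World frame = base frame: x ahead of the robot, y to its left, z up, the work surface at z = 0. Lengths are in mm, angles in rad, forces in N, time in s.
With the tool pointing down it reaches from about 425 to 1025 mm from the base axis. Payload 3.6 kg.
Tool frame: the origin (TCP) lies midway between the tips of the shut fingers; the grasp point (between the pads) lies 19 mm behind it; z points along the fingers, y is the line along which they close (so a half turn about z gives the same grasp; the last joint's range is limited). The gripper opens to 85 mm and grips with 20 to 120 N. Pads are 22 mm wide; open, the fingers measure 114 mm over their backs; the gripper's body (76 mm by 85 mm) begins 54 mm behind the grasp point. The pads swing forward as they close: fully open they stand 13 mm farther back than shut.
Start: joints at [-1.337, 0.591, 0.048, 1.609, -0.033, 0.943, -0.034], TCP at [232.731, 686.634, 231.302] pointing down, gripper open.
Joint ranges: [-2.69, 2.69], [-0.47, 2.24], [-1.27, 1.36], [0.19, 2.51], [-1.53, 4.68], [0.08, 2.07], [-3.09, 3.09]. Speed limits (rad/s): [2.57, 2.57, 3.14, 3.14, 3.14, 3.14, 3.14].

## Interface

Orientations are given as [roll, pitch, yaw] about the fixed x, y, z axes, in that order (R = Rz(yaw) Ry(pitch) Rx(roll)).
In Python, from plant import move_pose, line_to, goto_joints, move_gripper, dwell, ik, sense, capture, camera_model, PlanningError, close_job, recognise, masks_of, place_of gives the robot as it stands. The module is installed in compiled form; this text tells all that it offers. Calls block until the motion is done:
- move_pose(position, orientation): joint-space move of the TCP to a pose.
- line_to(position, velocity=150, attitude=None): straight line of the TCP; attitude=None keeps the orientation; velocity is the mean speed in mm/s.
- goto_joints(angles): joint-space move.
- move_gripper(opening, strength=None): opening from 0.0 (shut) to 1.0 (fully open); strength is the grip in N (None keeps the last); returns when the fingers have stopped.
- dwell(seconds).
- ik(position, orientation): joint angles nearest the present ones, or None.
- sense(): the state.
- capture(name): name is "scene" or "side" or "wrist"; returns the picture (480x640x3 uint8, red, green, blue); there is no depth.
- camera_model(name): a dict with "intrinsics" (3x3 intrinsics, pixels), "view" (4x4, takes a point from world to camera coordinates). Camera axes: x right, y up, looking along -z (the intrinsics and any distortion apply to the point x, -y, -z); pixel columns grow to the right and rows downward; lengths in mm; the calibration is good to about 2 mm. A picture is of the moment at which its call begins: read the wrist's pose just before it. camera_model takes no time and is no camera call; for the wrist camera it gives the pose at the moment of the call.
A pose or a line that the arm cannot do raises PlanningError and nothing moves.
- close_job(): hands the job in; it is judged then, once.
Trained networks look in the newest picture that a camera, given by its name, has taken for a name from the list of things; names that differ only in an ending like _2 or _b are one class to them, and where a whole thing is asked for, a point or a joint stands for the part that bears it (a point fixed in the world has none). Each returns a list of dicts, best first, with "conf" (0 to 1); they miss things now and then, are a little off and sometimes report something else, mostly with a low value. They report only what shows in the picture. A call takes as long as a camera call. They do not tell look-alikes from the thing itself.
- recognise(camera, query): "location" ([column, row] in pixels, amid what is visible of it).
- masks_of(camera, query): "region" (480x640 bool, what is visible of it) and "location" ([column, row] in pixels, amid what is visible of it).
- place_of(camera, query): "location" ([column, row] in pixels: a listed point, or the origin of a listed thing).
The state is a dict: "time_s": time; "joints": joint angles; "joint_vel": joint speeds; "effort": joint torques, N m; "position": TCP position; "tcp_rot": TCP orientation; "contact_force": force on the tool from outside, world axes, zero at the start; "wrist_torque": the same for the moment, N m; "grip_width": opening from 0.0 (shut) to 1.0 (fully open); "gripper_force": force on a finger pad.
Only numpy, scipy, OpenCV 4.12 (cv2) and the standard library are available. Lean on these libraries where they do the work, as an engineer would, in place of code of your own. Each camera call takes 0.05 s, during which the arm holds its last target. There are 200 camera calls.

## Task

The solid white test plug is stuck in one of the two bores of the black housing. Take the long-stemmed drift from the rack, push it down through that bore until the plug drops into the tray underneath, then hang the drift back upright in the rack hole it came from. Leave the hollow white bush in the other bore where it is.

Things in the scene. Friction and masses are not known exactly. Their poses are not given: they have to be found in the camera images.
- drift: Steel tool hanging upright by its guard in a fixed wooden rack (top 70 mm high, two 32 mm holes 100 mm apart). Stem 12 mm thick, 48 mm long; guard disc 56 mm wide, 6 mm thick; plain round handle 28 mm thick, 70 mm tall; 0.2 kg. Origin: centre of the stem's lower end, 22 mm above the table at the start; z up the stem. The other hole holds a tool with an 18 mm stem and ball handle: not wanted.
- plug: Solid white plastic cylinder, 30 mm in diameter, 28 mm long, upright in one of the housing's two bores, its top 6 mm below the housing's top face. It sits tight: about 6 to 18 N push it down; it does not slip by itself and drops free once its top is within 10 mm of the housing's underside. Origin: centre of its lower end face, z along its axis.
- bush: White plastic ring of the plug's outside size (30 mm in diameter, 28 mm long) but hollow, with an 18 mm hole; upright in the other bore at the same depth, and to stay there. Origin: centre of its lower end face.
- stand: Fixed stand, 74 x 154 mm: black housing 64 x 130 mm, level between end walls above an open aluminium tray (floor 4 mm high, lips 16 mm). Origin: centre of the underside, on the table; z up, y along the bores. Housing top 95 mm, underside 55 mm above the table; bores 31 mm wide, right through, at y -32 and +32 mm. With its guard on the housing the drift's stem ends 8 mm below the underside.
Things that resemble listed ones, but are neither listed nor needed, are in the scene too. What is shaped like the drift but pink or red is not meant.

How it is judged:
By the outcome, as a careful person would: the job done as asked, in the order asked, and still so for the second after the job is handed in, with the robot touching nothing.
It also fails if it takes over 58 s, if anything falls off the work surface, if the arm or the gripper's body presses on something with over 40 N, if the wrist force passes 120 N, or if a joint passes its speed limit or range.

## Working session

There is one attempt and no reset: what is moved stays moved. The work goes in short steps, each a Python script; the robot and the scene stay as the last script left them, time stands still between calls to the robot, and variables do not carry over. Pictures are saved under pics/ and viewed, at most 10 in all, crops included, and the job is handed in when it is done.

```bash
mkdir -p pics; python3 - <<'E'
from plant import *
import cv2
for c in ("scene","side"):
    im=capture(c); cv2.imwrite(f"pics/{c}0.png",im[...,::-1])
    m=camera_model(c); print(c,m)
    for q in ("drift","plug","bush","stand"):
        print(c,q,[(round(d["conf"],2),[round(float(v)) for v in d["location"]]) for d in recognise(c,q)],"origin",[(round(d["conf"],2),[round(float(v),1) for v in d["location"]]) for d in place_of(c,q)])
print(sense())
E
```

```text
scene {'intrinsics': array([[532.64165135,   0.        , 320.93993171],
       [  0.        , 532.64165135, 241.16627434],
       [  0.        ,   0.        ,   1.        ]]), 'view': array([[ 8.14016424e-01,  5.80760656e-01, -9.71193624e-03,
        -4.61701579e+02],
       [-3.60610674e-01,  5.18412217e-01,  7.75376499e-01,
         1.12288174e+02],
       [ 4.55342950e-01, -6.27666977e-01,  6.31424551e-01,
        -1.08637755e+03],
       [ 0.00000000e+00,  0.00000000e+00,  0.00000000e+00,
         1.00000000e+00]])}
scene drift [(0.97, [392, 190]), (0.91, [438, 230]), (0.88, [423, 178]), (0.87, [320, 185])] origin [(0.97, [417.4, 202.7]), (0.85, [429.4, 264.2])]
scene plug [(0.67, [256, 348])] origin [(0.89, [256.6, 366.6])]
scene bush [(0.75, [208, 382])] origin [(0.88, [211.0, 396.9])]
scene stand [(0.61, [234, 390])] origin [(0.91, [242.6, 406.7])]
side {'intrinsics': array([[544.65748545,   0.        , 327.30339353],
       [  0.        , 544.65748545, 228.88270691],
       [  0.        ,   0.        ,   1.        ]]), 'view': array([[ 7.69736603e-01, -6.38007858e-01, -2.1249
[... 686 characters left out ...]
: 0.9, 'joints': array([-1.33749068,  0.59115459,  0.04840458,  1.60847334, -0.0332944 ,
        0.94269539, -0.03371871]), 'joint_vel': array([ 0.00028625, -0.00084928,  0.00049676, -0.00010719, -0.00135598,
        0.00188705,  0.00199192]), 'effort': array([ 3.70810976e-04, -5.48638093e+01,  1.54655781e+00, -1.98541206e+01,
        9.32772149e-03,  1.50763099e-03,  7.02653349e-07]), 'position': array([232.74615765, 686.64962926, 231.34537387]), 'tcp_rot': array([3.14151599e+00, 2.72586284e-05, 2.81480152e+00]), 'contact_force': array([0.24568215, 0.01881331, 0.13036935]), 'wrist_torque': array([-0.00148843, -0.06235142,  0.00161388]), 'gripper_force': 0.0, 'grip_width': 1.002570595694667}
```

View pics/scene0.png

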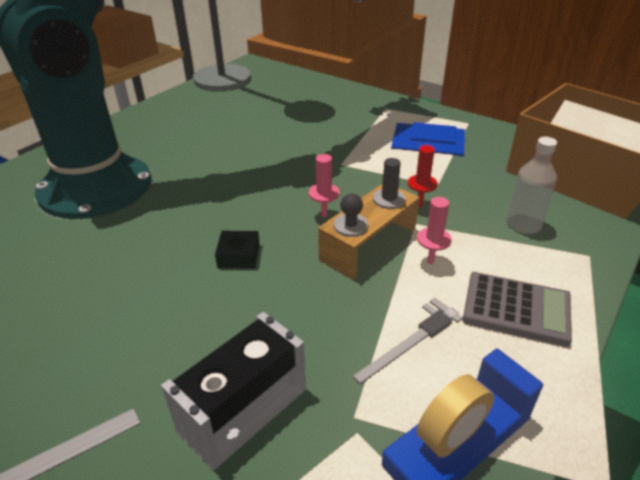

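View pics/side0.png

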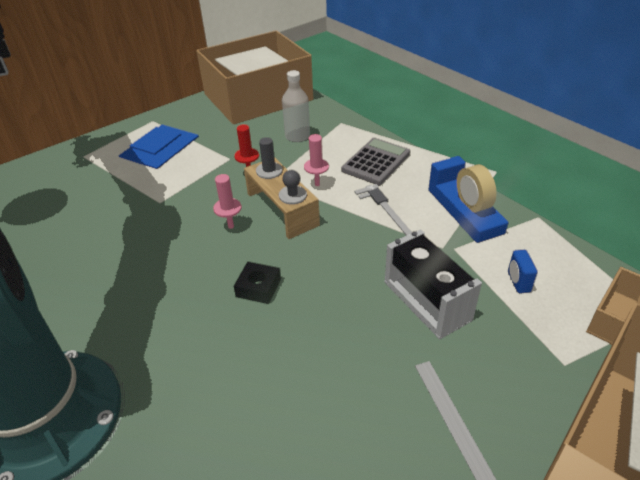

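The drift candidates in the scene picture are:
- the dark handle in the rack's far hole (392,190)
- pink (323,185)
- red (423,178)
- pink (438,230)
- the ball-handled tool in the rack (351,215)

Only the dark, plain handle at (392,190), or side (267,163), fits the description. The solid white disc at (256,348) is the plug, and the ring at (213,382) is the bush. I'll confirm both in a crop and measure them.

```bash
cat > h.py <<'E'
from plant import *
import numpy as np, cv2
from scipy.optimize import least_squares
def proj(m,P):
    P=np.atleast_2d(P); c=P@m["view"][:3,:3].T+m["view"][:3,3]
    q=c*[1,-1,-1]@m["intrinsics"].T; return q[:,:2]/q[:,2:]
def ray(m,px,z):
    d=np.linalg.inv(m["intrinsics"])@[px[0],px[1],1]*[1,-1,-1]
    R,t=m["view"][:3,:3],m["view"][:3,3]; o=-R.T@t; d=R.T@d
    return o+d*(z-o[2])/d[2]
def near(c,q,px):
    L=masks_of(c,q); 
    return min(L,key=lambda d:np.hypot(*(np.array(d["location"])-px))) if L else None
def circ(x,y,z,r):
    a=np.linspace(0,2*np.pi,48); return np.c_[x+r*np.cos(a),y+r*np.sin(a),0*a+z]
def render(m,x,y):
    im=np.zeros((480,640),np.uint8)
    for a,b,r in ((70,76,28),(76,146,14)):
        h=cv2.convexHull(proj(m,np.r_[circ(x,y,a,r),circ(x,y,b,r)]).astype(np.float32))
        cv2.fillConvexPoly(im,np.round(h*16).astype(np.int32),1,shift=4)
    return im
def cen(b): r,c=np.nonzero(b); return np.array([c.mean(),r.mean()])
E
cat > m1.py <<'E'
from h import *
for c,dp,pp,bp in (("scene",(392,190),(256,348),(213,382)),("side",(267,163),(420,253),(445,277))):
    im=capture(c); m=camera_model(c)
    for n,p in (("plug",pp),("bush",bp)):
        d=near(c,n,p)
        if d: print(c,n,d["location"],d["region"].sum(),ray(m,cen(d["region"]),89).round(1), round(d["conf"],2))
    # white/ring pixel blobs by hand
    d=near(c,"drift",dp); t=cen(d["region"])
    xy=ray(m,t,105)[:2]
    for _ in range(6): xy=xy+(ray(m,t,105)-ray(m,cen(render(m,*xy)),105))[:2]
    r=render(m,*xy)>0
    print(c,"drift",d["location"],xy.round(1),"IoU",round((r&d["region"]).sum()/(r|d["region"]).sum(),2))
    st=near(c,"stand",pp); print("stand",[v.round(1) for v in [ray(m,cen(st["region"]),95)]] if st else None)
    if c=="scene":
        a=cv2.resize(im[140:280,300:460],(400,350)); b=cv2.resize(im[305:445,155:315],(400,350))
        cv2.imwrite("pics/crop1.png",np.hstack([a,b])[...,::-1])
E
python3 m1.py
```

```text
scene plug [256.5, 348.6] 322 [ 601.5 -182.6   89. ] 0.54
scene bush [211.2, 383.0] 367 [ 593.6 -246.8   89. ] 0.89
scene drift [390.0, 188.5] [563.  207.5] IoU 0.85
stand [array([ 626., -242.,   95.])]
side drift [267.1, 160.9] [562.2 207.7] IoU 0.91
stand [array([ 560.7, -246.6,   95. ])]
```

View pics/crop1.png

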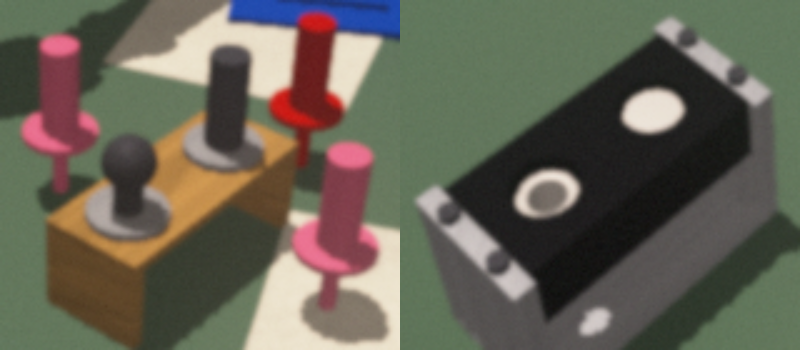

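The crop confirms both. The grey plain-handled drift is in the rack's far hole, with pink and red decoys around it. The solid plug is at crop (653,110), in the upper-right bore, and the hollow bush is at crop (547,193). Next I check the neighbours' positions for finger clearance and do the reach planning.

```bash
python3 - <<'E'
from h import *
a,b=camera_model("scene"),camera_model("side")
def tri(p,q):
    r=least_squares(lambda X:np.r_[proj(a,X)[0]-p,proj(b,X)[0]-q],[600,100,60]); return r.x.round(), round(2*r.cost)
for n,p,q in (("pink1",(323,159),(223,180)),("pink2",(440,203),(316,139)),("red",(427,151),(244,129)),("drifttop",(392,164),(267,143)),("ball",(351,204),(291,178)),("plug",(256,349),(420,253.5)),("bush",(213,382),(445,277))): print(n,*tri(p,q))
print(proj(b,[[601.5,-182.6,89],[593.6,-246.8,89]]).round(1))
for yaw in np.arange(-np.pi,np.pi,np.pi/8):
    o=[]
    for P in ([562.6,207.6,94],[562.6,207.6,180],[601.5,-182.6,205],[601.5,-182.6,117]):
        j=ik(P,[np.pi,0,yaw]); o.append(None if j is None else j.round(2)[[0,4,6]].tolist())
    print(round(yaw,2),o)
E
```

```text
pink1 [442. 182. 121.] 2
pink2 [666. 177. 121.] 1
red [576. 314. 119.] 0
drifttop [564. 206. 141.] 1
ball [549. 108. 113.] 0
plug [ 603. -183.   90.] 1
bush [ 593. -247.   89.] 1
[[418.9 253.5]
 [444.6 276.6]]
-3.14 [[-0.42, 0.02, 1.13], [-0.46, -0.03, 1.17], [0.04, -0.18, 1.97], [0.18, -0.07, 1.86]]
-2.75 [[-0.36, 0.11, 1.43], [-0.37, 0.06, 1.48], [0.11, -0.11, 2.29], [0.25, 0.03, 2.15]]
-2.36 [[-0.28, 0.23, 1.71], [-0.29, 0.14, 1.79], [0.17, -0.05, 2.63], [0.32, 0.13, 2.46]]
-1.96 [[-0.21, 0.33, 2.0], [-0.22, 0.21, 2.11], [0.24, 0.01, 2.96], [0.39, 0.23, 2.76]]
-1.57 [[-0.15, 0.42, 2.31], [-0.15, 0.29, 2.44], [-0.48, -0.88, -2.07], [0.46, 0.33, 3.05]]
-1.18 [[-0.08, 0.52, 2.62], [-0.07, 0.36, 2.76], [-0.48, -0.88, -1.67], [-0.46, -1.1, -1.51]]
-0.79 [[-0.02, 0.61, 2.93], [-0.0, 0.44, 3.08], [-0.48, -0.88, -1.28], [-0.46, -1.1, -1.12]]
-0.39 [[-1.12, -1.16, -1.3], [-1.14, -0.93, -1.47], [-0.4, -0.73, -1.03], [-0.39, -0.95, -0.86]]
0.0 [[-0.85, -0.69, -1.34], [-0.93, -0.57, -1.44], [-0.36, -0.66, -0.71], [-0.22, -0.67, -0.72]]
0.39 [[-0.8, -0.62, -1.02], [-0.88, -0.5, -1.11], [-0.34, -0.62, -0.35], [-0.18, -0.61, -0.39]]
0.79 [[-0.75, -0.52, -0.71], [-0.83, -0.43, -0.79], [-0.3, -0.57, -0.01], [-0.14, -0.54, -0.06]]
1.18 [[-0.69, -0.43, -0.41], [-0.77, -0.37, -0.46], [-0.26, -0.52, 0.33], [-0.09, -0.47, 0.27]]
1.57 [[-0.64, -0.35, -0.1], [-0.71, -0.3, -0.13], [-0.22, -0.46, 0.67], [-0.04, -0.39, 0.59]]
1.96 [[-0.59, -0.26, 0.21], [-0.65, -0.23, 0.19], [-0.17, -0.4, 1.0], [0.01, -0.32, 0.91]]
2.36 [[-0.53, -0.17, 0.52], [-0.59, -0.16, 0.52], [-0.13, -0.35, 1.35], [0.05, -0.25, 1.24]]
2.75 [[-0.48, -0.08, 0.82], [-0.52, -0.1, 0.84], [-0.05, -0.27, 1.66], [0.11, -0.17, 1.56]]
```

```bash
python3 - <<'E'
from h import *
D=[562.6,207.6]; O=[np.pi,0,np.pi/2]
move_pose([*D,235],O); move_gripper(0.65)
line_to([*D,94],150)
s=sense(); print(s["time_s"],s["position"],s["tcp_rot"],s["contact_force"])
move_gripper(0.0,100)
s=sense(); print("grip",s["grip_width"],s["gripper_force"],s["contact_force"],s["position"])
line_to([*D,230],120)
s=sense(); print(s["time_s"],s["grip_width"],s["gripper_force"],s["contact_force"],s["wrist_torque"])
ims=[cv2.resize(capture(c),(400,300)) for c in ("scene","side")]
cv2.imwrite("pics/held.png",np.hstack(ims)[...,::-1])
E
```

```text
4.9917 [563.37589335 207.70145705  94.7680924 ] [ 3.14003113e+00 -5.33830251e-04  1.57062828e+00] [-0.14455773 -0.25154502 -0.6508825 ]
grip 0.30469219899855216 97.79888033866882 [-0.68254669  1.36162637  5.90976508] [563.21270703 207.86752168  95.22709677]
6.65 0.30644901341390907 98.27425003051758 [ 0.07676945  0.06079474 -1.84458167] [ 0.01902789  0.0017215  -0.02050586]
```

View pics/held.png

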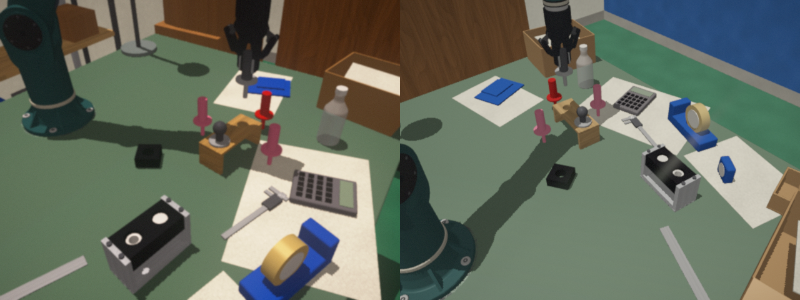

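The drift is held (about 2 N of load) and its rack hole is empty. Next I carry it over the plug and check the alignment before entering the bore.

```bash
python3 - <<'E'
from h import *
O=[np.pi,0,np.pi/2]; P=[602,-182.8]
move_pose([*P,230],O); line_to([*P,180],120)
s=sense(); print(s["time_s"],s["grip_width"],s["position"],s["tcp_rot"],s["contact_force"])
tip=s["position"]-[0,0,73.2]; out=[]
for c in ("scene","side"):
    im=capture(c).copy(); m=camera_model(c); t=proj(m,tip)[0]; pt=proj(m,[*P,89])[0]
    print(c,"tip pred",t.round(1),[(round(d["conf"],2),np.round(d["location"],1).tolist()) for d in place_of(c,"drift")])
    x,y=int(pt[0])-70,int(pt[1])-80
    k=cv2.resize(im[y:y+120,x:x+140],(400,343),interpolation=cv2.INTER_CUBIC)
    for p,col in ((t,(0,255,0)),(pt,(255,0,0))): cv2.circle(k,(int((p[0]-x)*400/140),int((p[1]-y)*400/140)),3,col,-1)
    out.append(k)
cv2.imwrite("pics/above.png",np.hstack(out)[...,::-1])
E
```

```text
8.775 0.3034286316201487 [ 602.38276445 -182.39285955  180.03859585] [3.14149969e+00 8.40785179e-05 1.57160890e+00] [ 0.54377492 -0.00740448 -2.34682875]
scene tip pred [254.7 339.8] [(0.94, [321.7, 215.4]), (0.92, [428.7, 265.0]), (0.71, [421.8, 205.2]), (0.58, [256.2, 335.6])]
side tip pred [420.1 245.6] [(0.96, [318.2, 182.7]), (0.79, [252.0, 171.8]), (0.78, [231.0, 225.3]), (0.77, [421.0, 243.9])]
```

View pics/above.png

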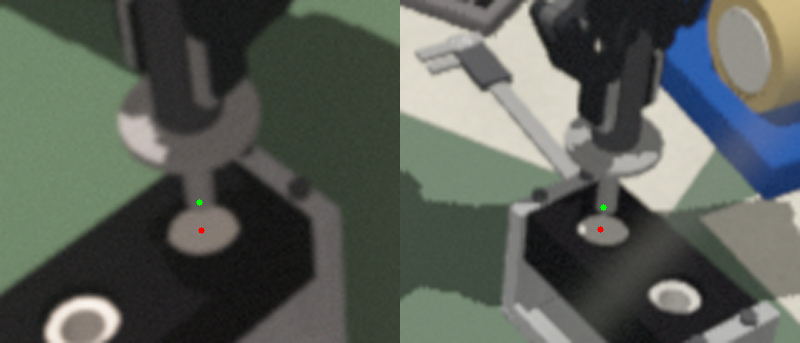

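The stem's end sits directly over the plug's centre in both views, with the red mark mid-plug and the bush clear. Now I push in steps and watch the force.

```bash
python3 - <<'E'
from h import *
P=sense()["position"][:2]
line_to([*P,165],60)
for z in (158,150,142,136,130,125,122.5):
    line_to([*P,z],30); s=sense()
    print(z,round(s["time_s"],1),s["position"].round(1),s["contact_force"].round(1),round(s["grip_width"],3))
    if s["contact_force"][2]>45: break
out=[]
for c in ("scene","side"):
    im=capture(c); m=camera_model(c); x,y=(proj(m,[598,-212,50])[0]-[90,80]).astype(int); out.append(cv2.resize(im[y:y+150,x:x+175],(400,343)))
cv2.imwrite("pics/down.png",np.hstack(out)[...,::-1])
for c in ("scene","side"): print(c,[(round(d["conf"],2),np.round(d["location"],1).tolist()) for d in recognise(c,"plug")])
E
```

```text
158 9.8 [ 603.6 -183.7  159.2] [-1.3  0.5  5.3] 0.31
150 10.2 [ 603.6 -183.9  151.4] [-1.8  0.2  7.1] 0.306
142 10.6 [ 603.5 -183.9  143.2] [-1.1  0.1  5.1] 0.304
136 10.9 [ 602.4 -182.8  135.5] [-0.3  0.2 -2. ] 0.307
130 11.3 [ 602.4 -182.9  129.4] [ 0.1 -0.3 -1.6] 0.308
125 11.6 [ 602.5 -183.   124.7] [-0.5  0.  -1.9] 0.31
122.5 11.9 [ 602.6 -183.   122.4] [-1.   0.3 -2.1] 0.311
scene [(0.54, [266.3, 394.5])]
side []
```

View pics/down.png

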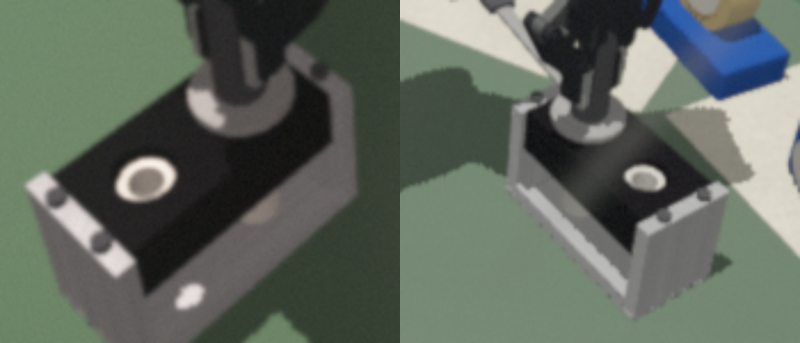

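The resistance vanished near z 140 and the plug now shows in the tray under its bore (crop (262,207)), while the bush hasn't moved. Next I return the drift to its hole.

```bash
python3 - <<'E'
from h import *
p=sense()["position"]; line_to([p[0],p[1],230],120)
D=[563,207.7]; O=[np.pi,0,np.pi/2]
move_pose([*D,230],O); line_to([*D,150],120)
for z in (130,110,99,97,95.8,94.8):
    line_to([*D,z],40); s=sense(); print(z,round(s["time_s"],1),s["position"].round(1),s["contact_force"].round(1))
    if s["contact_force"][2]>1: break
out=[]
for c in ("scene","side"):
    im=capture(c); m=camera_model(c); x,y=(proj(m,[562,190,80])[0]-[70,60]).astype(int); out.append(cv2.resize(im[y:y+120,x:x+140],(400,343)))
cv2.imwrite("pics/back.png",np.hstack(out)[...,::-1])
E
```

```text
130 16.0 [563.  207.7 129.8] [ 0.1 -0.7 -2.2]
110 16.7 [563.  207.6 109.8] [ 0.7  0.6 -1.9]
99 17.1 [562.8 207.6  98.7] [-0.2 -0.2 -2.8]
97 17.4 [563.  207.7  97. ] [ 0.   0.6 -2.4]
95.8 17.6 [563.  207.7  95.8] [ 1. -1. -2.]
94.8 17.9 [563.1 207.7  95.2] [-0.5  0.5  1.9]
```

View pics/back.png

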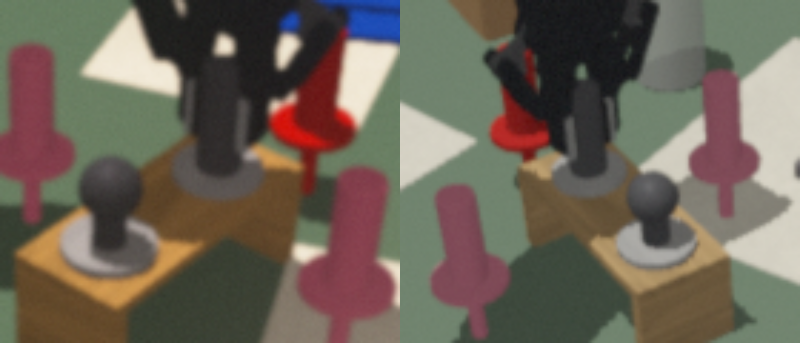

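The guard rests flat on the rack in both views, with the force just turning upward at the original height. Next I release, retreat and check.

```bash
python3 - <<'E'
from h import *
move_gripper(0.65); s=sense(); line_to([563,207.7,250],120); move_pose([450,450,300],[np.pi,0,np.pi/2]); dwell(0.3)
s=sense(); print(s["time_s"],s["contact_force"])
out=[]
for c,dp in (("scene",(392,190)),("side",(267,163))):
    im=capture(c); m=camera_model(c); out.append(cv2.resize(im,(400,300)))
    d=near(c,"drift",dp)
    if d:
        r=render(m,562.6,207.6)>0; print(c,np.round(d["location"]),"IoU",round((r&d["region"]).sum()/(r|d["region"]).sum(),2))
    print([(n,np.round(e["location"]).tolist(),round(e["conf"],2)) for n in("plug","bush") for e in recognise(c,n)])
cv2.imwrite("pics/end.png",np.hstack(out)[...,::-1])
E
```

```text
21.15 [ 0.71666058 -0.24066109 -0.31643771]
scene [389. 190.] IoU 0.89
[]
side [266. 160.] IoU 0.81
[('plug', [411.0, 289.0], 0.61), ('bush', [445.0, 277.0], 0.49), ('bush', [431.0, 284.0], 0.21)]
```

View pics/end.png

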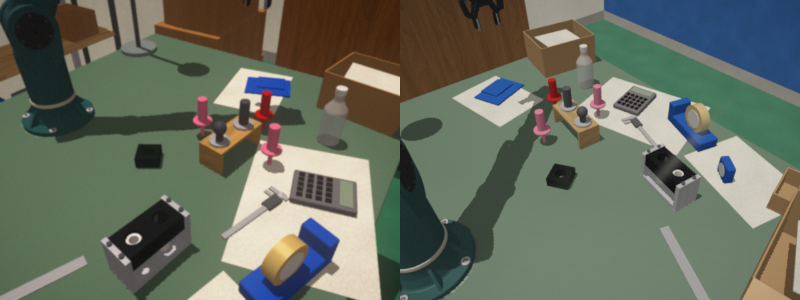

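The drift hangs upright in its own hole, the plug's bore is empty with the plug in the tray, and the bush is in place, so I'm handing in.

```bash
python3 -c "
from plant import *
print(close_job())"
```

```text
the job is handed in; nothing more can be done
None
```

I handed the job in at about 21 s: the plug is in the tray, the drift hangs upright in the rack hole it came from, and the bush is still in its bore.

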